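# Move a brass blank from the work stand to the pitch block

### The job

Slide the flat brass blank along the low wooden stand until about a third of it sticks out past the stand's open end, then pinch it by the overhanging part, lift it off and lay it gently on the black top of the pitch block: flat, centred, and lengthwise along the block. Do not let the blank drop, and leave the loose things on the bench where they are.

Things in the scene. Friction and masses are not known exactly. Their poses are not given: they have to be found in the camera images.
- blank: Loose thin brass plate, 140 mm long (own x), 50 wide (y), 3 thick, about 0.18 kg. Origin: centre of its underside, z up. It lies between the stand's strips, so its sides cannot be reached; its -x end is 10 to 45 mm short of the open edge. It slides easily: press from above (5 to 10 N) with shut fingers and drag, or push its +x end; it falls off if over half overhangs.
- blank_lead (a point): Point on the blank's underside at the middle of its -x end (70 mm from its origin), the end that leads over the edge.
- stand: Fixed low waxed dark wooden stand, 220 mm long (own x), 84 wide (y); origin: centre of its underside. Its flat upper surface is 70 mm above the bench. Strips 12 mm wide, 6 mm above that surface, run along both long sides (60 mm clear between them) and across the +x end; the -x end, nearest the robot, is open: a straight edge with free space beyond and below.
- stand_edge (a point): Middle of the stand's open -x edge, on the upper surface (70 mm above the bench, 110 mm from the stand's origin). Axes as the stand's: +x points inwards along the stand, so the blank slides towards -x.
- pitch_block: Fixed wooden block with a flat black pitch top. The upper part is 70 mm long (own x) and 44 mm wide (own y), top 70 mm above the bench; its foot is 110 by 100 mm and 22 mm high. The blank, laid centred along it, overhangs 35 mm at each end and 3 mm at each side. Origin at the centre of its underside.
- block_top (a point): Centre of the black top, 70 mm above the bench; axes as the block's (x along its length, z up).
- hammer: Bystander: hammer lying on the bench, about 240 mm long. Leave alone.
- cup: Bystander: brass cup, 64 mm across, 70 mm high, standing. Leave alone.
- jar: Bystander: small amber glass jar, 44 mm across, 60 mm high, standing. Leave alone.
- punch: Bystander: square steel chasing punch lying on the bench between stand and block, 115 mm long, 8 mm thick. Leave alone.
- wedge: Bystander: pale wooden block 110 x 45 x 30 mm. Leave alone.
- weight: Bystander: dark steel weight with a knob, 52 mm across, 50 mm high. Leave alone.
There are look-alikes about, which are no part of the job. There is more than one size of the blank; the job needs the largest.

How it is judged:
By the outcome, as a careful person would: the job done as asked, in the order asked, and still so for the second after the job is handed in, with the robot touching nothing.
It also fails if it takes over 51 s, if anything falls off the work surface, if the arm or the gripper's body presses on something with over 40 N, if the wrist force passes 120 N, or if a joint passes its speed limit or range.

### The arm

A 6-joint arm with a two-finger parallel gripper is mounted at the origin on the work surface. World frame = base frame: x ahead of the robot, y to its left, z up, the work surface at z = 0. Lengths are in m, angles in degrees, forces in N, time in s.
With the tool pointing down it reaches from about 0.225 to 0.725 m from the base axis. Payload 3.1 kg.
Tool frame: the origin (TCP) lies midway between the tips of the shut fingers; the grasp point (between the pads) lies grip_point_offset behind it (grip_point_offset is the distance from the TCP to the grasp point, in m); z points along the fingers, y is the line along which they close (so a half turn about z gives the same grasp; the last joint's range is limited). The gripper opens to 85 mm and grips with 20 to 120 N. Pads are 22 mm wide; open, the fingers measure 114 mm over their backs; the gripper's body (76 mm by 85 mm) begins 54 mm behind the grasp point. The pads swing forward as they close: fully open they stand 13 mm farther back than shut.
Start: joints at [-7.322, 2.75, 5.684, 92.934, 0, 82.678], TCP at [0.525, -0, 0.204] pointing down, gripper open.
Joint ranges: [-166.93, 166.93], [-56.73, 111.36], [-69.38, 81.34], [-121.58, 131.49], [-85.45, 84.26], [-180, 180]. Speed limits (degrees/s): [159.86, 159.86, 180, 180, 180, 180].

### API

Orientations are given as [roll, pitch, yaw] about the fixed x, y, z axes, in that order (R = Rz(yaw) Ry(pitch) Rx(roll)).
In Python, from cell import sense, capture, camera_params, hand_in, grip_point_offset gives the robot as it stands. The module is installed in compiled form; this text tells all that it offers.
- The arm moves only by the tool arm_command, never from a script. Its argument "increments" is a list of rows, each a list of 3 entries, a list of its own where there are three numbers: the shift along the world's x, y, z each as a share of 0.15 m, from -1 to 1, then the turn about the world's z as a share of 45 degrees, from -1 to 1, then the opening, from -1 (shut) to 1 (fully open), so that 0 is half open. A call has 1 to 10 rows; each row is the pose to reach, as a shift and turn from the pose commanded when the call began; what a row does not reach only later rows make up. A row lasts 1/8 s, in which the tool goes at most 62.5 mm and 10.7 degrees, less where a joint would pass 70% of its speed; a pose out of reach is approached as far as the arm can. A call with a number of a shift or a turn outside -1 to 1 is refused whole. A call with a gripper value outside its range is refused whole. The fingers move at their own pace and stop on an object; the grip force is fixed at half the most. Time passes only in rows, so rows that repeat a pose let the fingers close. It gives the time, the measured TCP pose, the force, the opening and the grip force at its end, in the units of the state.
- sense(): the state, without advancing time (a new reading comes with each control period).
- capture(name): name is "scene" or "side" or "wrist"; returns the picture (480x640x3 uint8, red, green, blue); there is no depth.
- camera_params(name): a dict with "K" (3x3 intrinsics, pixels), "camera_from_world" (4x4, takes a point from world to camera coordinates); the wrist camera has in their place "tool_from_camera" (4x4, takes a point from camera to tool coordinates, whose origin is the TCP and whose axes are the flange's). Camera axes: x right, y up, looking along -z (the intrinsics and any distortion apply to the point x, -y, -z); pixel columns grow to the right and rows downward; lengths in m; the calibration is good to about 2 mm. A picture is of the moment at which its call begins: read the wrist's pose just before it. camera_params takes no time and is no camera call.
- hand_in(): hands the job in; it is judged then, once.
The state is a dict: "clock": time; "joint_positions": joint angles; "joint_velocities": joint speeds; "joint_torque": joint torques, N m; "position": TCP position; "tool_rot": TCP orientation; "ft_force": force on the tool from outside, world axes, zero at the start; "torque": the same for the moment, N m; "finger_gap": opening from 0.0 (shut) to 1.0 (fully open); "grip_force": force on a finger pad.
Only numpy, scipy, OpenCV 4.12 (cv2) and the standard library are available. Lean on these libraries where they do the work, as an engineer would, in place of code of your own. Each camera call takes 0.05 s, during which the arm holds its last target. There are 200 camera calls.

## Working session

There is one attempt and no reset: what is moved stays moved. The work goes in short steps, Python scripts to look and compute and a tool call to move; the robot and the scene stay as the last step left them, time stands still between calls to the robot, and variables do not carry over. Pictures are saved under pics/ and viewed, at most 10 in all, crops included, and the job is handed in when it is done.

Besides the shell and the picture viewer there is one more tool, called after "Request:" as name(argument=value, ...) on one line, values as JSON. arm_command: Moves the arm, as the interface text tells. Shift numbers are shares of 0.15 m and turn numbers shares of 45 degrees, none past 1 either way. Its arguments: {"type":"object","properties":{"increments":{"type":"array","items":{"type":"array"}}},"required":["increments"]}

```bash
mkdir -p pics
cat > h.py <<'E'
import numpy as np, cv2
from cell import sense, capture, camera_params, hand_in, grip_point_offset
from scipy.spatial.transform import Rotation as R
def cam(n,s=None):
    p=camera_params(n); K=np.array(p["K"])
    if n=="wrist":
        s=s or sense(); T=np.eye(4); T[:3,:3]=R.from_euler("xyz",s["tool_rot"],degrees=True).as_matrix(); T[:3,3]=s["position"]
        W=T@np.array(p["tool_from_camera"])
    else: W=np.linalg.inv(np.array(p["camera_from_world"]))
    return K,W
def ray(n,u,v,c=None):
    K,W=c or cam(n); d=np.linalg.inv(K)@[u,v,1]; d=W[:3,:3]@[d[0],-d[1],-d[2]]
    return W[:3,3],d
def onz(n,u,v,z,c=None):
    o,d=ray(n,u,v,c); return o+d*(z-o[2])/d[2]
def tri(r1,r2):
    (o1,d1),(o2,d2)=r1,r2; d1=d1/np.linalg.norm(d1); d2=d2/np.linalg.norm(d2)
    t=np.linalg.lstsq(np.c_[d1,-d2],o2-o1,rcond=None)[0]
    a=o1+t[0]*d1;b=o2+t[1]*d2; return (a+b)/2,np.linalg.norm(a-b)
def proj(n,P,c=None):
    K,W=c or cam(n); q=np.linalg.inv(W)@[*P,1]; q=K@[q[0],-q[1],-q[2]]; return q[:2]/q[2]
def save(im,f): cv2.imwrite("pics/"+f,im[...,::-1])
E
python3 - <<'E'
from h import *
print(sense(),grip_point_offset if not callable(grip_point_offset) else grip_point_offset())
for n in("scene","side","wrist"):
    save(capture(n),n+"0.png"); p=camera_params(n); print(n,{k:np.round(v,3).tolist() if not isinstance(v,str) else v for k,v in p.items()})
E
```

```text
{'clock': 0.0, 'joint_positions': array([-7.32329944e+00,  2.79166380e+00,  5.59184159e+00,  9.29338134e+01,
        1.76161569e-03,  8.26803998e+01]), 'joint_velocities': array([-0.05115981, -0.12347077,  0.04512418, -0.0164072 , -0.12757871,
       -0.10006378]), 'joint_torque': array([ 2.96208136e-04, -3.38780022e+01,  3.20016932e+01,  2.03766406e-02,
       -2.11149008e-04,  6.20949692e-06]), 'position': array([5.24328276e-01, 7.60894903e-05, 2.03230397e-01]), 'tool_rot': array([-1.79867678e+02, -1.87729356e-02,  8.99962771e+01]), 'ft_force': array([-0.11056629,  0.30496218,  0.08886812]), 'torque': array([-0.012613  , -0.01368603, -0.01102668]), 'grip_force': 0.0, 'finger_gap': 1.0002984916290538} 0.0187
scene {'K': [[468.472, 0.0, 317.69], [0.0, 468.472, 242.849], [0.0, 0.0, 1.0]], 'camera_from_world': [[0.146, 0.989, -0.015, -0.064], [-0.588, 0.099, 0.803, 0.278], [0.796, -0.108, 0.596, -1.526], [0.0, 0.0, 0.0, 1.0]]}
side {'K': [[475.499, 0.0, 317.929], [0.0, 475.499, 236.346], [0.0, 0.0, 1.0]], 'camera_from_world': [[0.999, -0.037, -0.004, -0.552], [0.029, 0.704, 0.709, -0.059], [-0.024, -0.709, 0.705, -1.071], [0.0, 0.0, 0.0, 1.0]]}
wrist {'K': [[362.841, 0.0, 319.631], [0.0, 362.841, 241.615], [0.0, 0.0, 1.0]], 'tool_from_camera': [[-0.0, 0.966, 0.258, 0.065], [1.0, 0.0, -0.0, 0.001], [-0.0, 0.258, -0.966, -0.17], [0.0, 0.0, 0.0, 1.0]]}
```

View pics/scene0.png

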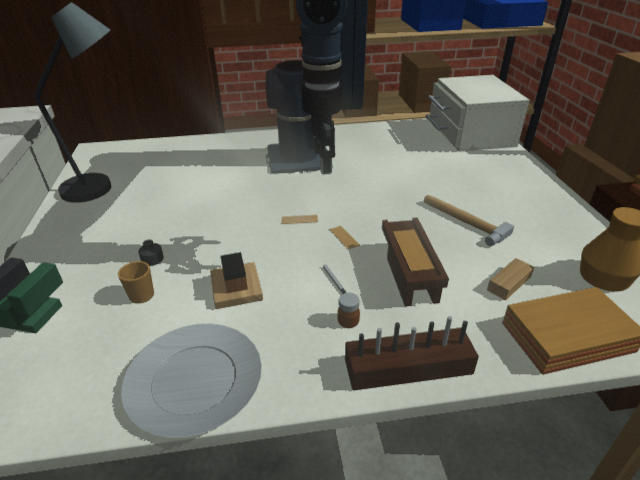

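View pics/side0.png

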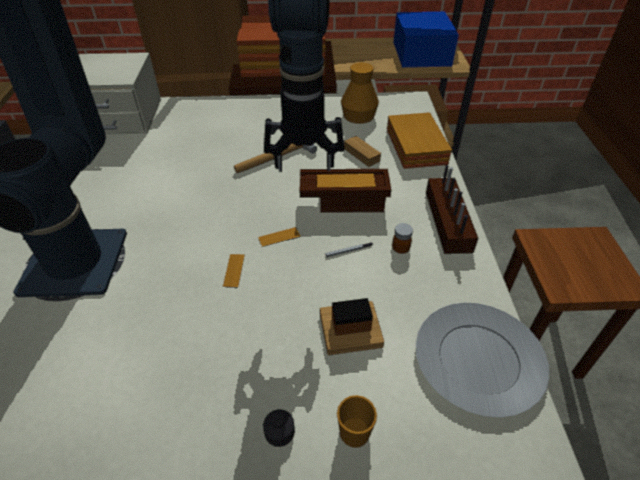

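View pics/wrist0.png

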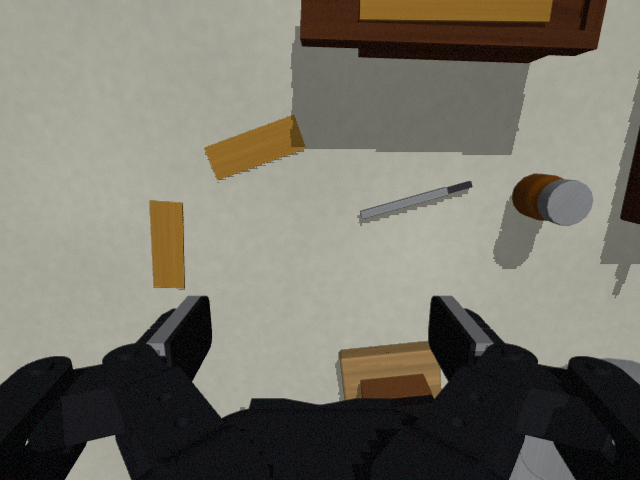

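The scene view shows the blank in the stand at about (412,250); side view has it at (345,181). Look-alikes are the smaller brass plates on the bench, at scene (299,219) and (344,237). There is also the wedge at (511,278) and the book stack at (575,330), neither of which is a thin plate in a stand. I choose the plate between the strips. The block's black top is at scene (232,265) and side (352,311).

```bash
cat >> h.py <<'E'
def quad(im,box,kind):
    x0,y0,x1,y1=box; hsv=cv2.cvtColor(im,cv2.COLOR_RGB2HSV)
    if kind=="brass": m=cv2.inRange(hsv,(10,110,95),(28,255,255))
    else: m=cv2.inRange(im,(0,0,0),(42,42,42))
    k=np.zeros_like(m); k[y0:y1,x0:x1]=m[y0:y1,x0:x1]
    c=max(cv2.findContours(k,0,1)[0],key=cv2.contourArea); h=cv2.convexHull(c)
    for e in np.arange(1,15,.5):
        q=cv2.approxPolyDP(h,e,True)
        if len(q)<=4: break
    return q[:,0,:].astype(float),cv2.contourArea(c)
E
python3 - <<'E'
from h import *
a=cv2.imread("pics/scene0.png")[...,::-1].copy(); b=cv2.imread("pics/side0.png")[...,::-1].copy()
for kind,ba,bb,z in (("brass",(380,220,450,285),(305,168,385,192),.073),("black",(215,245,250,285),(325,295,380,325),.07)):
    qa,A=quad(a,ba,kind); qb,B=quad(b,bb,kind)
    print(kind,A,B)
    for n,q in(("scene",qa),("side",qb)):
        P=np.array([onz(n,*p,z) for p in q]); print(n,q.tolist(),np.round(P[:,:2],4).tolist(),P.mean(0).round(4))
    m=lambda q:q.mean(0)
    print("tri",tri(ray("scene",*qa.mean(0)),ray("side",*qb.mean(0))))
save(cv2.resize(a[200:310,360:480],None,fx=5,fy=5,interpolation=2),"crop1.png")
E
```

```text
brass 878.0 670.0
scene [[393.0, 231.0], [414.0, 230.0], [434.0, 267.0], [411.0, 270.0]] [[0.5531, 0.1563], [0.5572, 0.2041], [0.6904, 0.2036], [0.6919, 0.1547]] [0.6232 0.1797 0.073 ]
side [[375.0, 184.0], [317.0, 186.0], [317.0, 175.0], [373.0, 174.0]] [[0.6966, 0.1613], [0.5562, 0.1595], [0.5577, 0.2026], [0.6965, 0.2009]] [0.6268 0.1811 0.073 ]
tri (array([0.62670076, 0.17981142, 0.07330591]), np.float64(0.0008066642807026499))
black 313.5 803.0
scene [[236.0, 254.0], [244.0, 276.0], [225.0, 279.0], [222.0, 258.0]] [[0.5757, -0.1965], [0.6516, -0.181], [0.6546, -0.2189], [0.5848, -0.226]] [ 0.6167 -0.2056  0.07  ]
side [[367.0, 300.0], [370.0, 324.0], [334.0, 324.0], [333.0, 303.0]] [[0.6391, -0.1851], [0.6385, -0.2398], [0.573, -0.2372], [0.574, -0.1896]] [ 0.6062 -0.2129  0.07  ]
tri (array([ 0.60696183, -0.20675802,  0.06114901]), np.float64(0.0005008334302067747))
```

View pics/crop1.png

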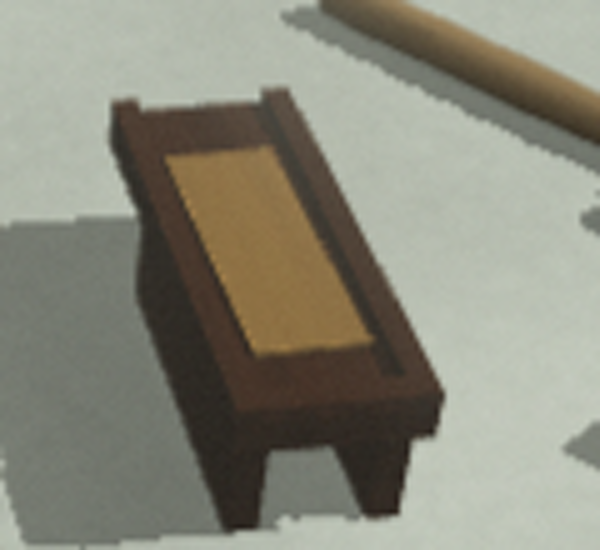

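The crop shows the plate between the strips, with corners measuring about 140 x 48 mm, so it is the right one. Moving over to look closely.

Request:
arm_command(increments=[[[0.25,0.4,0],0.24,-1],[[0.5,0.8,0],0.47,-1],[[0.5,1,0],0.7,-1],[[0.5,1,0],0.9,-1],[[0.5,1,0],1,-1]])

```text
clock: 0.78
position: [0.5997, 0.151, 0.2034]
tool_rot: [-179.9, -0.1, 135.3]
ft_force: [0.3, -0.1, 0.1]
finger_gap: -0.001
grip_force: 0.0
```

Request:
arm_command(increments=[[[0,0.2,0],0.24,-1],[[0,0.2,0],0.47,-1],[[0,0.2,0],0.7,-1],[[0,0.2,0],0.9,-1],[[0,0.2,0],1,-1],[[0,0.2,0],1,-1],[[0,0.2,0],1,-1]])

```text
clock: 1.65
position: [0.5999, 0.18, 0.2041]
tool_rot: [-180.0, -0.0, 179.9]
ft_force: [-0.5, 0.2, -0.0]
finger_gap: 0.001
grip_force: 0.0
```

Run:
```python
from h import *
s=sense(); print(s["clock"],s["position"],s["tool_rot"],s["joint_positions"].round(1),s["finger_gap"],s["ft_force"])
im=capture("wrist"); save(im,"w1.png"); c=cam("wrist",s)
for P in([.627,.18,.073],[.53,.18,.07]): print(proj("wrist",P,c))
```

```text
1.65 [0.59985467 0.17995872 0.20408887] [-1.79994091e+02 -3.34745109e-02  1.79932419e+02] [10.6 18.5 23.6 95.2  0.  10.6] 0.0011536898178025705 [-0.48705616  0.16425106 -0.02647863]
[320.34783576 253.8458588 ]
[320.2338636  137.37697668]
```

View pics/w1.png

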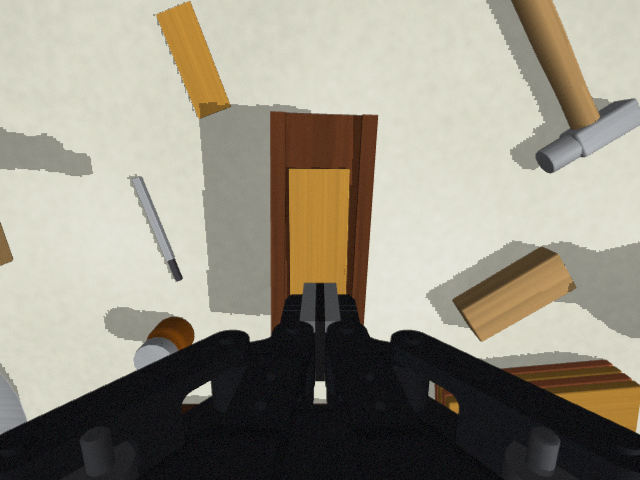

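The wrist view shows the open edge at row about 114 (columns 271–378), and the blank's leading end at row 168 (columns 289–350). Next I convert these to metres.

Run:
```python
from h import *
s=sense(); c=cam("wrist",s)
for n,u,v,z in(("edgeL",290,112.5,.07),("edgeR",358,114,.07),("leadL",289,168.5,.073),("leadR",350,168.5,.073),("bl@270 L",290,270,.073),("R",348,270,.073),("strip outL",271,113,.076),("outR",378,116,.076),("outL lo",271,290,.076),("outR lo",367,290,.076)):
    print(n,onz("wrist",u,v,z,c).round(4))
im=cv2.imread("pics/w1.png")[...,::-1].copy(); 
m=cv2.inRange(cv2.cvtColor(im,cv2.COLOR_RGB2HSV),(10,110,95),(28,255,255))
for r in(180,200,220,240,260,275):
    x=np.where(m[r,270:380])[0]+270; print(r,x.min(),x.max(),onz("wrist",x.min()-.5,r,.073,c)[:2].round(4),onz("wrist",x.max()+.5,r,.073,c)[:2].round(4))
```

```text
edgeL [0.5111 0.1561 0.07  ]
edgeR [0.5123 0.2099 0.07  ]
leadL [0.5545 0.1545 0.073 ]
leadR [0.5545 0.2042 0.073 ]
bl@270 L [0.6418 0.1534 0.073 ]
R [0.6419 0.2043 0.073 ]
strip outL [0.5119 0.1418 0.076 ]
outR [0.5142 0.2249 0.076 ]
outL lo [0.6594 0.1365 0.076 ]
outR lo [0.6595 0.2211 0.076 ]
180 271 368 [0.5637 0.1391] [0.5638 0.2196]
200 280 369 [0.5802 0.146 ] [0.5803 0.221 ]
220 271 366 [0.5972 0.1379] [0.5973 0.219 ]
240 271 347 [0.6146 0.1373] [0.6147 0.2033]
260 271 363 [0.6326 0.1367] [0.6327 0.2176]
275 271 355 [0.6465 0.1362] [0.6466 0.211 ]
```

Request:
arm_command(increments=[[[0.15,0,-0.3],0,-1],[[0.3,0,-0.6],0,-1],[[0.3,0,-0.75],0,-1],[[0.3,0,-0.83],-0.02,-1],[[0.3,0,-0.84],-0.02,-1],[[0.3,0,-0.84],-0.02,-1]])

```text
clock: 2.45
position: [0.6458, 0.1802, 0.0802]
tool_rot: [180.0, 0.2, 179.1]
ft_force: [0.7, 0.3, 1.4]
finger_gap: 0.0
grip_force: 0.0
```

Request:
arm_command(increments=[[[0,0,-0.02],0,-1],[[0,0,-0.027],0,-1],[[0,0,-0.034],0,-1],[[0,0,-0.034],0,-1]])

```text
clock: 2.95
position: [0.6449, 0.18, 0.0732]
tool_rot: [-180.0, -0.0, 179.1]
ft_force: [-0.2, -0.6, -0.7]
finger_gap: 0.001
grip_force: 0.0
```

Request:
arm_command(increments=[[[0,0,-0.006],0,-1],[[0,0,-0.006],0,-1]])

```text
clock: 3.2
position: [0.6449, 0.18, 0.0723]
tool_rot: [-180.0, -0.0, 179.1]
ft_force: [-0.1, -0.3, -0.0]
finger_gap: 0.004
grip_force: 0.0
```

Request:
arm_command(increments=[[[0,0,-0.005],0,-1],[[0,0,-0.005],0,-1]])

```text
clock: 3.45
position: [0.6449, 0.18, 0.0715]
tool_rot: [-180.0, -0.0, 179.1]
ft_force: [-0.6, -0.5, -0.8]
finger_gap: 0.001
grip_force: 0.0
```

Request:
arm_command(increments=[[[0,0,-0.005],0,-1],[[0,0,-0.005],0,-1]])

```text
clock: 3.7
position: [0.6449, 0.18, 0.0708]
tool_rot: [-180.0, -0.0, 179.1]
ft_force: [0.5, -0.0, 1.2]
finger_gap: -0.003
grip_force: 0.0
```

Request:
arm_command(increments=[[[0,0,-0.004],0,-1],[[0,0,-0.004],0,-1]])

```text
clock: 3.95
position: [0.645, 0.18, 0.0703]
tool_rot: [180.0, -0.0, 179.1]
ft_force: [-0.2, -0.3, 0.4]
finger_gap: -0.001
grip_force: 0.0
```

Request:
arm_command(increments=[[[0,0,-0.005],0,-1],[[0,0,-0.005],0,-1]])

```text
clock: 4.2
position: [0.6449, 0.18, 0.0695]
tool_rot: [-180.0, -0.0, 179.1]
ft_force: [-0.4, -0.1, 0.2]
finger_gap: -0.003
grip_force: 0.0
```

Request:
arm_command(increments=[[[0,0,-0.004],0,-1],[[0,0,-0.004],0,-1]])

```text
clock: 4.45
position: [0.6449, 0.18, 0.0689]
tool_rot: [-180.0, -0.0, 179.1]
ft_force: [0.8, 0.6, 0.2]
finger_gap: -0.002
grip_force: 0.0
```

Run:
```python
from h import *
a=capture("side"); s=sense(); print(s["position"])
print(proj("side",[.645,.18,.073]))
u,v=proj("side",[.645,.18,.073]).astype(int)
im=cv2.resize(a[v-50:v+50,u-70:u+60],None,fx=4.5,fy=4.5,interpolation=2); b=cv2.resize(capture("wrist")[80:460,200:440],None,fx=450/380,fy=450/380)
save(cv2.convertScaleAbs(np.hstack([im,b[:450]])[:, :800] if False else im,alpha=1.8),"s1.png")
```

```text
[0.64494099 0.18000383 0.06889785]
[353.02076776 179.76233043]
```

View pics/s1.png

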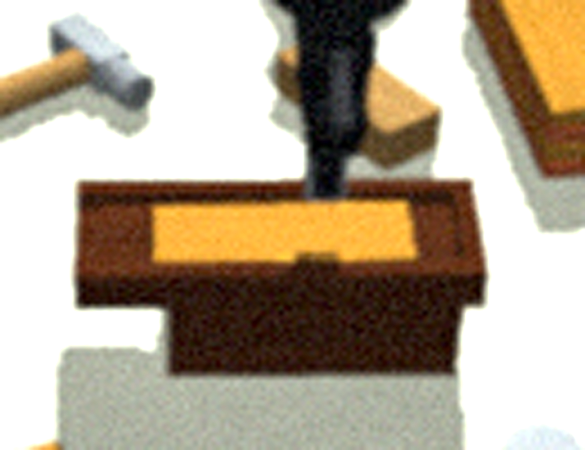

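The side crop shows the shut tips near side pixel (355,174), about 6 px above where a tip touching the blank would be. Their shadow falls apart from them, so they are still in the air. I'll check against the scene view.

Run:
```python
from h import *
s=sense(); print(s["finger_gap"],s["position"]); P=s["position"]
c=cam("wrist",s)
print("wrist proj tcp",proj("wrist",P,c),"grip",proj("wrist",P+[0,0,.0187],c))
print("scene",proj("scene",P),proj("scene",P+[0,0,.0187]),"side",proj("side",P),proj("side",P+[0,0,.0187]))
a=capture("scene"); u,v=proj("scene",P).astype(int)
A=cv2.resize(a[v-35:v+25,u-35:u+35],(560,480),interpolation=2); print("crop origin",u-35,v-35,"x8")
w=cv2.resize(capture("wrist")[100:400,240:400],(240,480))
save(cv2.convertScaleAbs(np.hstack([A,w]),alpha=1.6),"s2.png")
```

```text
0.0034363090147821814 [0.64497273 0.17999532 0.06894952]
wrist proj tcp [320.84231   278.1688751] grip [321.00560525 293.0335429 ]
scene [415.63063491 256.14055863] [416.60720907 249.11552615] side [352.92983218 181.07522746] [353.30236876 174.96645643]
crop origin 380 221 x8
```

View pics/s2.png

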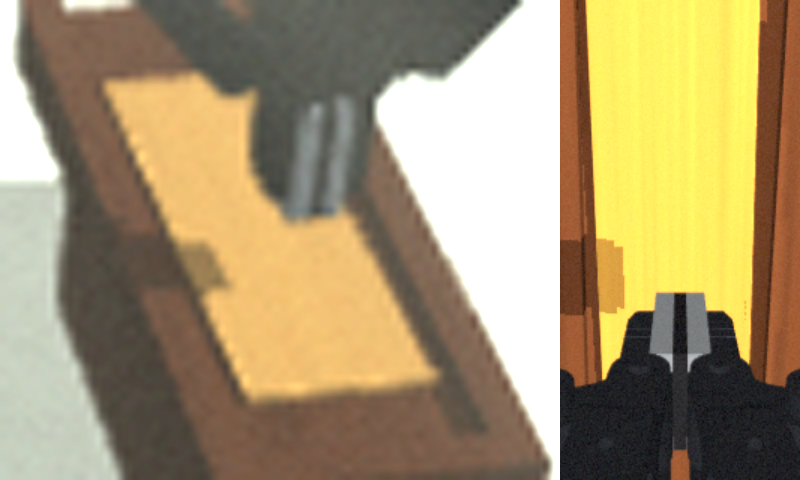

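Run:
```python
from h import *
print(tri(ray("scene",419.5,248),ray("side",355,174)), [onz("wrist",321,283,z).round(4) for z in (.07,.09)])
```

```text
(array([0.64849817, 0.18347393, 0.09043459]), np.float64(0.004472811140700428)) [array([0.6471, 0.18  , 0.07  ]), array([0.6393, 0.1801, 0.09  ])]
```

The tips sit about 20 mm above the reported TCP, so contact should come at a reading of about 0.052.

Request:
arm_command(increments=[[[0,0,-0.04],0,-1],[[0,0,-0.07],0,-1],[[0,0,-0.08],0,-1],[[0,0,-0.08],0,-1]])

```text
clock: 5.15
position: [0.6447, 0.18, 0.0565]
tool_rot: [-180.0, -0.0, 179.1]
ft_force: [-0.2, -1.3, 0.5]
finger_gap: 0.0
grip_force: 0.0
```

Request:
arm_command(increments=[[[0,0,-0.008],0,-1],[[0,0,-0.008],0,-1]])

```text
clock: 5.4
position: [0.645, 0.18, 0.0558]
tool_rot: [180.0, 0.0, 179.1]
ft_force: [0.0, 0.2, 0.0]
finger_gap: 0.0
grip_force: 0.0
```

Request:
arm_command(increments=[[[0,0,-0.006],0,-1],[[0,0,-0.006],0,-1]])

```text
clock: 5.65
position: [0.645, 0.18, 0.0548]
tool_rot: [-180.0, -0.0, 179.1]
ft_force: [0.6, 1.0, 0.5]
finger_gap: -0.0
grip_force: 0.0
```

Request:
arm_command(increments=[[[0,0,-0.006],0,-1],[[0,0,-0.006],0,-1]])

```text
clock: 5.9
position: [0.6449, 0.18, 0.0538]
tool_rot: [-180.0, -0.0, 179.1]
ft_force: [-0.5, 0.1, 0.0]
finger_gap: -0.003
grip_force: 0.0
```

Request:
arm_command(increments=[[[0,0,-0.005],0,-1],[[0,0,-0.005],0,-1]])

```text
clock: 6.15
position: [0.6449, 0.18, 0.0531]
tool_rot: [-180.0, -0.0, 179.1]
ft_force: [0.2, -0.8, -0.5]
finger_gap: 0.001
grip_force: 0.0
```

Request:
arm_command(increments=[[[0,0,-0.005],0,-1],[[0,0,-0.005],0,-1]])

```text
clock: 6.4
position: [0.6449, 0.18, 0.0523]
tool_rot: [-180.0, -0.0, 179.1]
ft_force: [0.9, 0.1, -0.4]
finger_gap: 0.004
grip_force: 0.0
```

Request:
arm_command(increments=[[[0,0,-0.005],0,-1],[[0,0,-0.005],0,-1]])

```text
clock: 6.65
position: [0.6449, 0.18, 0.0516]
tool_rot: [-180.0, -0.0, 179.1]
ft_force: [0.7, 0.1, -0.4]
finger_gap: 0.003
grip_force: 0.0
```

Request:
arm_command(increments=[[[0,0,-0.005],0,-1],[[0,0,-0.005],0,-1]])

```text
clock: 6.9
position: [0.6449, 0.18, 0.0508]
tool_rot: [-180.0, -0.0, 179.1]
ft_force: [0.4, -0.5, -0.2]
finger_gap: 0.005
grip_force: 0.0
```

Request:
arm_command(increments=[[[0,0,-0.004],0,-1],[[0,0,-0.004],0,-1]])

```text
clock: 7.15
position: [0.645, 0.18, 0.0503]
tool_rot: [-180.0, -0.0, 179.1]
ft_force: [-0.6, 0.6, -0.1]
finger_gap: 0.002
grip_force: 0.0
```

Request:
arm_command(increments=[[[0,0,-0.005],0,-1],[[0,0,-0.005],0,-1]])

```text
clock: 7.4
position: [0.6449, 0.18, 0.0495]
tool_rot: [-180.0, -0.0, 179.1]
ft_force: [-0.4, -1.0, -0.2]
finger_gap: 0.001
grip_force: 0.0
```

Request:
arm_command(increments=[[[0,0,-0.005],0,-1],[[0,0,-0.005],0,-1]])

```text
clock: 7.65
position: [0.6449, 0.18, 0.0487]
tool_rot: [-180.0, -0.0, 179.1]
ft_force: [-0.6, 0.1, 0.1]
finger_gap: 0.001
grip_force: 0.0
```

Run:
```python
from h import *
s=sense(); print(s["position"],s["ft_force"])
a=capture("scene"); A=cv2.resize(a[221:281,380:450],(560,480),interpolation=2)
b=capture("side"); B=cv2.resize(b[150:210,340:370],(240,480),interpolation=2)
save(cv2.convertScaleAbs(np.hstack([A,B]),alpha=1.6),"s3.png")
```

```text
[0.64490227 0.17997501 0.04874156] [-0.56914224  0.07048124  0.08330215]
```

View pics/s3.png

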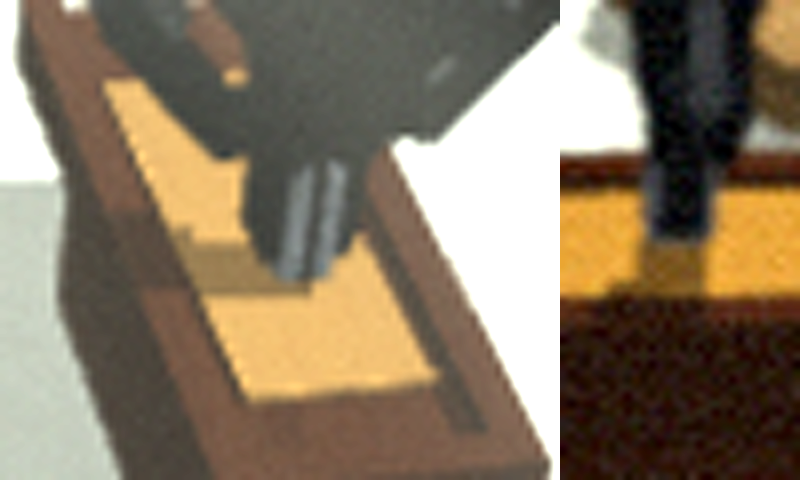

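The tips have reached the middle of the blank, with their shadow almost joined to them (scene tip about (418,256), side row 180). Contact is close.

Request:
arm_command(increments=[[[0,0,-0.005],0,-1],[[0,0,-0.005],0,-1]])

```text
clock: 8.0
position: [0.6449, 0.18, 0.048]
tool_rot: [-180.0, -0.0, 179.1]
ft_force: [-1.2, 0.5, -0.7]
finger_gap: 0.0
grip_force: 0.0
```

Request:
arm_command(increments=[[[0,0,-0.005],0,-1],[[0,0,-0.005],0,-1]])

```text
clock: 8.25
position: [0.6449, 0.18, 0.0473]
tool_rot: [-180.0, -0.0, 179.1]
ft_force: [-0.0, -0.6, -0.7]
finger_gap: -0.001
grip_force: 0.0
```

Request:
arm_command(increments=[[[0,0,-0.005],0,-1],[[0,0,-0.005],0,-1]])

```text
clock: 8.5
position: [0.6449, 0.18, 0.0465]
tool_rot: [-180.0, -0.0, 179.1]
ft_force: [-0.0, -0.3, -0.1]
finger_gap: -0.001
grip_force: 0.0
```

Request:
arm_command(increments=[[[0,0,-0.005],0,-1],[[0,0,-0.005],0,-1]])

```text
clock: 8.75
position: [0.6451, 0.18, 0.0463]
tool_rot: [180.0, 0.0, 179.1]
ft_force: [0.2, -0.2, 1.4]
finger_gap: -0.002
grip_force: 0.8
```

Request:
arm_command(increments=[[[0,0,-0.005],0,-1],[[0,0,-0.005],0,-1]])

```text
clock: 9.0
position: [0.6453, 0.1801, 0.0462]
tool_rot: [180.0, 0.1, 179.1]
ft_force: [-1.8, -0.5, 5.0]
finger_gap: 0.003
grip_force: 2.6
```

Request:
arm_command(increments=[[[0,0,-0.005],0,-1],[[0,0,-0.005],0,-1]])

```text
clock: 9.25
position: [0.6457, 0.1801, 0.0462]
tool_rot: [180.0, 0.1, 179.1]
ft_force: [-1.9, -0.4, 7.9]
finger_gap: -0.007
grip_force: 3.6
```

Request:
arm_command(increments=[[[0,0,-0.005],0,-1],[[0,0,-0.005],0,-1]])

```text
clock: 9.5
position: [0.646, 0.1802, 0.0462]
tool_rot: [180.0, 0.2, 179.1]
ft_force: [-1.7, -0.6, 8.7]
finger_gap: 0.001
grip_force: 4.5
```

Contact at a reading of 0.0462, with 8.7 N. Dragging in two parts.

Request:
arm_command(increments=[[[-0.04,0,0],0,-1],[[-0.08,0,0],0,-1],[[-0.13,0.004,0],0,-1],[[-0.18,0.005,0],0,-1],[[-0.23,0.006,0],0,-1],[[-0.28,0.008,0],0,-1],[[-0.3,0.009,0],0,-1],[[-0.3,0.009,0],0,-1]])

```text
clock: 10.5
position: [0.6024, 0.1817, 0.0462]
tool_rot: [179.9, 0.3, 179.1]
ft_force: [1.6, 0.4, 7.8]
finger_gap: -0.003
grip_force: 3.7
```

```bash
cat > q.py <<'E'
from h import *
s=sense(); print(s["clock"],s["position"],s["ft_force"],s["tool_rot"])
a=capture("scene"); b=capture("side")
for n,im,box in(("scene",a,(370,200,450,285)),("side",b,(265,165,385,195))):
    try:
        q,A=quad(im,box,"brass"); print(n,A,q.tolist(),np.round([onz(n,*p,.073)[:2] for p in q],4).tolist())
    except Exception as e: print(n,e)
E
python3 q.py
```

```text
10.5 [0.60236606 0.18169795 0.04620101] [1.61001464 0.3607898  7.77288964] [179.94209448   0.34058738 179.09763389]
scene 450.5 [[427.0, 255.0], [405.0, 257.0], [389.0, 222.0], [419.0, 239.0]] [[0.6501, 0.2027], [0.649, 0.1552], [0.5164, 0.1571], [0.5923, 0.2042]]
side 355.0 [[332.0, 174.0], [327.0, 186.0], [300.0, 186.0], [300.0, 175.0]] [[0.595, 0.2051], [0.5802, 0.1585], [0.5153, 0.1612], [0.5157, 0.2044]]
```

Request:
arm_command(increments=[[[-0.04,0,0],0,-1],[[-0.08,0,0],0,-1],[[-0.13,0.004,0],0,-1],[[-0.18,0.005,0],0,-1],[[-0.23,0.006,0],0,-1],[[-0.28,0.008,0],0,-1],[[-0.32,0.009,0],0,-1],[[-0.32,0.009,0],0,-1]])

```text
clock: 11.6
position: [0.5541, 0.1832, 0.0462]
tool_rot: [179.9, 0.3, 179.1]
ft_force: [-0.6, -0.5, 7.8]
finger_gap: -0.001
grip_force: 4.1
```

Request:
arm_command(increments=[[[0,0,0.02],0,-1],[[0,0,0.04],0,-1],[[0,0,0.3],0,-1],[[0,0,0.6],0,-1],[[0,0,0.9],0,-1],[[0,0,0.9],0,-1],[[0,0,0.9],0,-1]])

```text
clock: 12.48
position: [0.5518, 0.1826, 0.1778]
tool_rot: [-180.0, -0.1, 179.1]
ft_force: [0.1, -0.6, -0.6]
finger_gap: 0.001
grip_force: 0.0
```

```bash
python3 q.py
python3 - <<'E'
from h import *
s=sense(); c=cam("wrist",s); im=capture("wrist"); save(im,"w2.png")
hsv=cv2.cvtColor(im,cv2.COLOR_RGB2HSV)
print([proj("wrist",P,c).round(1) for P in([.466,.183,.073],[.513,.183,.07])],s["position"])
E
```

```text
12.475 [0.55178389 0.18263752 0.17779703] [ 0.10995761 -0.61161306 -0.56202929] [-1.79986455e+02 -5.84430984e-02  1.79100498e+02]
scene 662.0 [[385.0, 211.0], [402.0, 210.0], [420.0, 242.0], [400.0, 244.0]] [[0.469, 0.1602], [0.4716, 0.2016], [0.6034, 0.2029], [0.6032, 0.1578]]
side 668.0 [[336.0, 186.0], [280.0, 187.0], [281.0, 175.0], [335.0, 174.0]] [[0.6019, 0.1576], [0.4672, 0.1594], [0.4687, 0.2064], [0.6024, 0.2048]]
[array([319.4, 115.1]), array([320.4, 181.2])] [0.5508709  0.18245435 0.17636529]
```

View pics/w2.png

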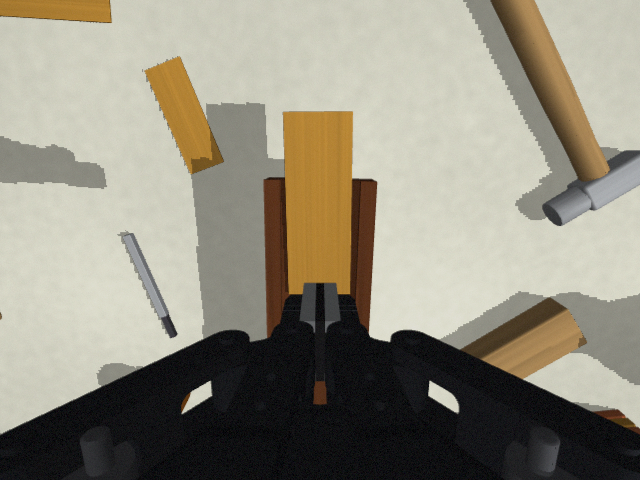

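The wrist view shows the blank's end at row about 112 (columns 284–352) and the stand edge at row about 181, so the overhang looks to be about a third.

Run:
```python
from h import *
s=sense(); c=cam("wrist",s); print(s["position"])
for n,u,v,z in(("leadL",283.5,111.5,.073),("leadR",352.5,111.5,.073),("L",287,280,.073),("R",351.5,280,.073),("edgeL",275,180,.076),("edgeR",366,180.5,.076)): print(n,onz("wrist",u,v,z,c).round(4))
```

```text
[0.55078785 0.18241182 0.17627279]
leadL [0.4631 0.1575 0.073 ]
leadR [0.4638 0.2066 0.073 ]
L [0.5906 0.155  0.073 ]
R [0.5914 0.2067 0.073 ]
edgeL [0.5109 0.1495 0.076 ]
edgeR [0.5123 0.2166 0.076 ]
```

Request:
arm_command(increments=[[[-0.2,0,0],0,0.7],[[-0.425,0,0],0,0.7],[[-0.425,0,0],0,0.7],[[-0.425,0,-0.2],0,0.7],[[-0.425,0,-0.4],0,0.7],[[-0.425,0,-0.6],0,0.7],[[-0.425,0,-0.8],0,0.7],[[-0.425,0,-0.94],0,0.7],[[-0.425,0,-0.985],0,0.7],[[-0.425,0,-0.985],0,0.7]])

```text
clock: 13.88
position: [0.4881, 0.1825, 0.0303]
tool_rot: [-180.0, -0.1, 179.1]
ft_force: [0.3, 0.5, 0.5]
finger_gap: 0.848
grip_force: 0.0
```

```bash
python3 q.py
python3 - <<'E'
from h import *
b=capture("side"); a=capture("scene")
A=cv2.resize(b[140:220,240:350],(550,400),interpolation=2); B=cv2.resize(a[180:260,360:410],(250,400),interpolation=2)
save(cv2.convertScaleAbs(np.hstack([A,B]),alpha=1.6),"s4.png")
E
```

```text
13.875 [0.48812485 0.18252132 0.03026924] [0.29039853 0.49769963 0.50133878] [-1.79979547e+02 -6.16235825e-02  1.79088514e+02]
scene 566.0 [[388.0, 217.0], [406.0, 215.0], [421.0, 241.0], [400.0, 244.0]] [[0.4956, 0.1604], [0.4944, 0.2046], [0.6002, 0.2062], [0.6032, 0.1578]]
side 491.5 [[336.0, 174.0], [336.0, 186.0], [295.0, 186.0], [295.0, 175.0]] [[0.6049, 0.2047], [0.6019, 0.1576], [0.5032, 0.1617], [0.5033, 0.2049]]
```

View pics/s4.png

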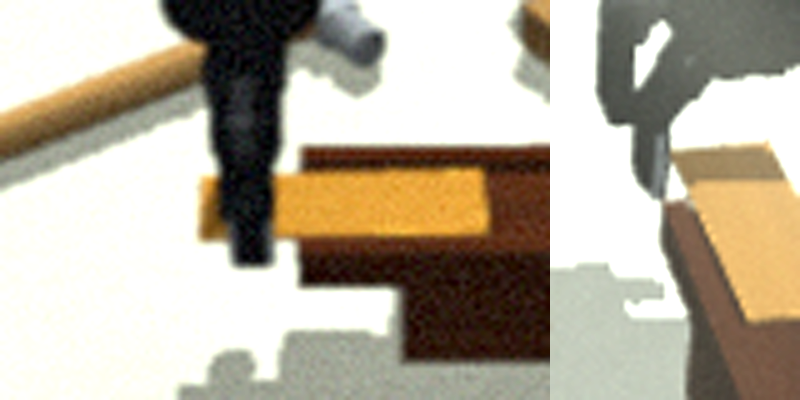

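The side crop shows the near finger tip at about (290,192), just beyond the stand's edge and only about 5 mm below the blank. I'll go 5 mm lower, then close.

Request:
arm_command(increments=[[[0,0,-0.035],0,0.7],[[0,0,-0.035],0,0.4],[[0,0,-0.035],0,0.2],[[0,0,-0.035],0,0],[[0,0,-0.035],0,-0.3],[[0,0,-0.035],0,-1],[[0,0,-0.035],0,-1],[[0,0,-0.035],0,-1]])

```text
clock: 15.08
position: [0.4884, 0.1827, 0.0259]
tool_rot: [180.0, 0.0, 179.1]
ft_force: [-1.8, 0.4, 3.9]
finger_gap: 0.558
grip_force: 61.4
```

```bash
python3 q.py
```

```text
15.075 [0.48837505 0.18271589 0.02586463] [-1.80372215  0.43212713  3.88055206] [1.79995478e+02 1.76440085e-02 1.79098426e+02]
scene 554.0 [[388.0, 218.0], [408.0, 217.0], [420.0, 241.0], [399.0, 243.0]] [[0.4997, 0.1592], [0.5035, 0.2066], [0.5998, 0.204], [0.5993, 0.1567]]
side 494.5 [[337.0, 178.0], [336.0, 186.0], [295.0, 186.0], [295.0, 175.0]] [[0.6063, 0.1886], [0.6019, 0.1576], [0.5032, 0.1617], [0.5033, 0.2049]]
```

Request:
arm_command(increments=[[[0,0,0.05],0,-1],[[0,0,0.12],0,-1],[[0,0,0.2],0,-1],[[0,0,0.3],0,-1],[[0,0,0.4],0,-1],[[0,0,0.5],0,-1],[[0,0,0.6],0,-1],[[0,0,0.6],0,-1]])

```text
clock: 16.18
position: [0.4896, 0.183, 0.1177]
tool_rot: [179.9, 0.2, 179.1]
ft_force: [-0.4, 0.2, -1.8]
finger_gap: 0.56
grip_force: 61.9
```

Run:
```python
from h import *
s=sense(); print(s["clock"],s["position"],s["ft_force"],s["tool_rot"],s["finger_gap"],s["grip_force"],s["joint_positions"].round(0))
b=capture("side"); u,v=proj("side",s["position"]+[.04,0,.045]).astype(int); print(u,v)
A=cv2.resize(b[v-40:v+40,u-55:u+55],(550,400),interpolation=2); w=cv2.resize(capture("wrist")[60:460,195:445],(250,400))
save(cv2.convertScaleAbs(np.hstack([A,w]),alpha=1.6),"s5.png")
```

```text
16.175 [0.48963791 0.18303555 0.11773514] [-0.39000394  0.1744521  -1.83232828] [179.94810898   0.2078961  179.10229805] 0.559830334170709 61.91433548927307 [13.  2. -5. 83. -0. 14.]
304 149
```

View pics/s5.png

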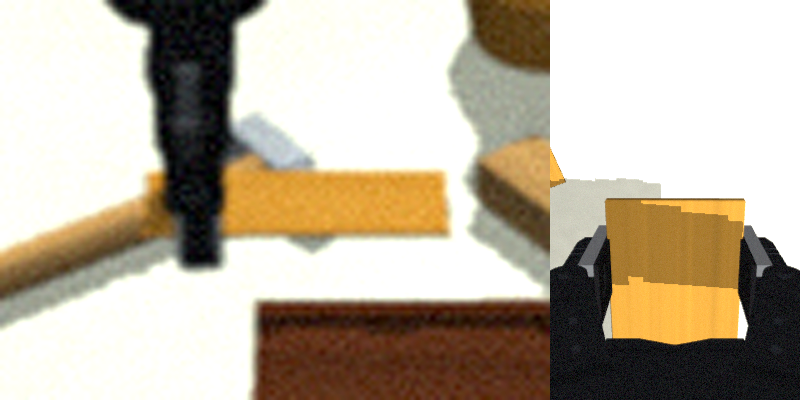

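The side crop shows the blank held level, its far end clear of the strips, and the wrist force is 1.8 N, which matches its weight. Now over to the block, with y first.

Request:
arm_command(increments=[[[0,-0.08,0.05],0,-1],[[0,-0.2,0.1],0,-1],[[0,-0.34,0.15],0,-1],[[0,-0.48,0.15],0,-1],[[0,-0.62,0.15],0,-1],[[0,-0.76,0.15],0,-1],[[0,-0.9,0.15],0,-1],[[0,-1,0.15],0,-1]])

```text
clock: 17.27
position: [0.4881, 0.0307, 0.1385]
tool_rot: [-180.0, 0.0, 179.0]
ft_force: [1.1, 0.3, -2.4]
finger_gap: 0.561
grip_force: 62.0
```

Request:
arm_command(increments=[[[0.05,-0.14,0],0,-1],[[0.15,-0.28,0],0,-1],[[0.3,-0.42,0],0,-1],[[0.45,-0.56,0],0,-1],[[0.6,-0.7,0],0,-1],[[0.75,-0.84,0],0,-1],[[0.9,-0.95,0],0,-1],[[1,-1,0],0,-1]])

```text
clock: 18.27
position: [0.6387, -0.1193, 0.1378]
tool_rot: [-180.0, -0.0, 179.0]
ft_force: [-0.3, 0.3, -1.6]
finger_gap: 0.556
grip_force: 62.0
```

Request:
arm_command(increments=[[[0.05,-0.14,0],0,-1],[[0.1,-0.28,0],0,-1],[[0.13,-0.42,0],0,-1],[[0.13,-0.54,0],0,-1],[[0.13,-0.6,0],0,-1],[[0.13,-0.6,0],0,-1],[[0.13,-0.6,0],0,-1]])

```text
clock: 19.15
position: [0.6577, -0.2066, 0.1383]
tool_rot: [180.0, -0.0, 179.1]
ft_force: [0.2, 0.0, -2.9]
finger_gap: 0.56
grip_force: 62.1
```

Run:
```python
from h import *
s=sense(); print(s["clock"],s["position"],s["tool_rot"],s["ft_force"],s["finger_gap"])
c=cam("wrist",s); im=capture("wrist"); np.save("w3.npy",im); save(im,"w3.png")
print(proj("wrist",[.606,-.2075,.07],c))
g=im.max(2); m=(g<45).astype(np.uint8); n,l,st,ce=cv2.connectedComponentsWithStats(m)
for i in range(1,n):
    if st[i,4]>300: print(st[i],ce[i])
```

```text
19.15 [ 0.65766485 -0.20662385  0.13825582] [ 1.79969830e+02 -1.06185511e-03  1.79133835e+02] [ 0.21658728  0.01776444 -2.935409  ] 0.5601284354517313
[317.84590984 164.79038658]
[ 16   0  65  16 646] [51.96749226  5.71517028]
[ 279  106   81  117 7374] [320.33862219 163.77366423]
[    0   297   640   183 69519] [322.63005797 415.11999597]
```

```bash
cat > m.py <<'E'
from h import *
import sys
s=sense(); c=cam("wrist",s); im=capture("wrist"); print(s["position"],s["tool_rot"][2])
m=(im.max(2)<45).astype(np.uint8); m[290:]=0
k=max(cv2.findContours(m,0,1)[0],key=cv2.contourArea); P=np.float32([onz("wrist",u,v,.07,c)[:2] for u,v in k[:,0]])
r=cv2.minAreaRect(P*1000); print("block",r,cv2.boxPoints(r).round(1).tolist(), cv2.contourArea(k))
h,S,v=cv2.split(cv2.cvtColor(im,cv2.COLOR_RGB2HSV)); b=((h>10)&(h<28)&(S>130)).astype(np.uint8)
for y in range(190,300,6):
    x=np.where(b[y,240:400])[0]+240
    if len(x): print(y,x.min(),x.max(),len(x),im[y,320])
E
python3 m.py
```

```text
[ 0.65771322 -0.20646718  0.13831199] 179.14945530225634
block ((607.0830688476562, -205.79513549804688), (69.11771392822266, 43.32777786254883), 6.6143035888671875) [[570.2999877929688, -188.3000030517578], [575.2000122070312, -231.3000030517578], [643.9000244140625, -223.3000030517578], [638.9000244140625, -180.3000030517578]] 7199.0
190 262 287 5 [33 28 30]
196 276 285 4 [24 28 25]
202 264 290 4 [27 28 27]
208 283 288 3 [36 37 36]
262 251 389 139 [176 129  52]
268 251 389 139 [120  88  39]
274 251 389 139 [117  85  34]
280 252 388 137 [118  86  36]
286 252 388 137 [117  86  36]
292 252 388 137 [118  88  34]
298 252 387 136 [118  86  33]
```

Run:
```python
from h import *
im=np.load("w3.npy"); s=sense(); c=cam("wrist",s)
h,S,v=cv2.split(cv2.cvtColor(im,cv2.COLOR_RGB2HSV)); b=((h>10)&(h<28)&(S>130))
for u in(262,290,320,350,378):
    y=np.where(b[225:270,u])[0]+225; print(u,y.min())
y0=np.mean([np.where(b[225:270,u])[0].min()+225 for u in range(262,380,6)])-.5
for z in(.183,.185,.187):
    L=onz("wrist",250.5,y0,z,c);R_=onz("wrist",389.5,y0,z,c); L2=onz("wrist",251.5,298,z,c);R2=onz("wrist",387.5,298,z,c)
    print(z,L.round(4),R_.round(4),np.linalg.norm(L-R_),(L+R_)[:2]/2-s["position"][:2],((L2+R2)/2).round(4),np.linalg.norm(L2-R2))
```

```text
262 259
290 259
320 259
350 259
378 259
0.183 [ 0.6313 -0.2316  0.183 ] [ 0.6321 -0.1816  0.183 ] 0.050025200888645274 [-0.02608035 -0.00012027] [ 0.6487 -0.207   0.183 ] 0.0505927582785222
0.185 [ 0.6307 -0.2312  0.185 ] [ 0.6315 -0.182   0.185 ] 0.04922452287359015 [-0.02669164 -0.00011528] [ 0.6478 -0.207   0.185 ] 0.04978299622749553
0.187 [ 0.6301 -0.2308  0.187 ] [ 0.6308 -0.1824  0.187 ] 0.04842384485853503 [-0.02730293 -0.0001103 ] [ 0.6469 -0.207   0.187 ] 0.04897323417646886
```

Request:
arm_command(increments=[[[-0.1,-0.01,0],0.05,-1],[[-0.22,-0.02,0],0.1,-1],[[-0.36,-0.029,0],0.167,-1],[[-0.5,-0.029,0],0.167,-1],[[-0.6,-0.029,0],0.167,-1],[[-0.627,-0.029,0],0.167,-1],[[-0.627,-0.029,-0.1],0.167,-1],[[-0.627,-0.029,-0.2],0.167,-1],[[-0.627,-0.029,-0.3],0.167,-1],[[-0.627,-0.029,-0.3],0.167,-1]])

```text
clock: 20.5
position: [0.562, -0.2107, 0.0899]
tool_rot: [179.8, -0.3, -173.4]
ft_force: [-0.5, -0.3, -2.8]
finger_gap: 0.56
grip_force: 62.1
```

Run:
```python
from h import *
s=sense(); p=s["position"]; print(s["clock"],p,s["tool_rot"],s["ft_force"])
y=np.radians(s["tool_rot"][2]-180); z=p[2]+.0455
C=p[:2]+.0438*np.array([np.cos(y),np.sin(y)]); print("pred centre",C,np.degrees(y))
for n in("side","scene"):
    im=capture(n); np.save(n+"4.npy",im); u,v=proj(n,[*C,z]).astype(int)
    q,A=quad(im,(u-45,v-35,u+45,v+35),"brass"); print(n,(u,v),A,q.tolist(),np.round([onz(n,*t,z)[:2] for t in q],4).tolist())
```

```text
20.5 [ 0.56204684 -0.21069088  0.08986394] [ 179.82478911   -0.26334453 -173.37518015] [-0.45181596 -0.26054006 -2.75368808]
pred centre [ 0.60555438 -0.20563779] -353.37518015250396
side (np.int64(351), np.int64(287)) 991.0 [[394.0, 291.0], [343.0, 299.0], [343.0, 278.0], [387.0, 273.0]] [[0.6787, -0.2171], [0.5877, -0.2312], [0.5912, -0.1837], [0.6722, -0.1751]]
scene (np.int64(227), np.int64(237)) 801.0 [[236.0, 224.0], [244.0, 257.0], [220.0, 261.0], [214.0, 227.0]] [[0.5585, -0.1886], [0.6738, -0.1743], [0.6786, -0.2193], [0.562, -0.234]]
```

Far end agrees with the prediction within 1–2 mm. Lowering.

Request:
arm_command(increments=[[[0.003,0,-0.08],0,-1],[[0.003,0,-0.16],0,-1],[[0.003,0,-0.24],0,-1],[[0.003,0,-0.3],0,-1],[[0.003,0,-0.34],0,-1],[[0.003,0,-0.36],0,-1],[[0.003,0,-0.36],0,-1],[[0.003,0,-0.36],0,-1]])

```text
clock: 21.6
position: [0.5646, -0.2119, 0.0397]
tool_rot: [-180.0, 0.1, -173.4]
ft_force: [-0.0, 0.0, -1.4]
finger_gap: 0.56
grip_force: 62.1
```

Request:
arm_command(increments=[[[0,0,-0.01],0,-1],[[0,0,-0.02],0,-1],[[0,0,-0.02],0,-1]])

```text
clock: 21.98
position: [0.564, -0.2116, 0.0359]
tool_rot: [180.0, -0.0, -173.4]
ft_force: [0.3, 0.4, -2.1]
finger_gap: 0.558
grip_force: 62.1
```

Request:
arm_command(increments=[[[-0.002,0.005,-0.01],0,-1],[[-0.002,0.005,-0.02],0,-1],[[-0.002,0.005,-0.03],0,-1],[[-0.002,0.005,-0.03],0,-1]])

```text
clock: 22.48
position: [0.5637, -0.2108, 0.0313]
tool_rot: [180.0, -0.0, -173.4]
ft_force: [-0.2, -1.1, -2.2]
finger_gap: 0.557
grip_force: 62.1
```

Request:
arm_command(increments=[[[0,0,-0.006],0,-1],[[0,0,-0.01],0,-1],[[0,0,-0.01],0,-1]])

```text
clock: 22.85
position: [0.5638, -0.2109, 0.03]
tool_rot: [180.0, -0.0, -173.4]
ft_force: [-0.3, 0.4, -1.1]
finger_gap: 0.557
grip_force: 62.1
```

Request:
arm_command(increments=[[[0,0,-0.006],0,-1],[[0,0,-0.006],0,-1]])

```text
clock: 23.1
position: [0.5638, -0.2109, 0.0291]
tool_rot: [180.0, -0.0, -173.4]
ft_force: [0.3, -1.0, -1.8]
finger_gap: 0.561
grip_force: 62.1
```

Request:
arm_command(increments=[[[0,0,-0.006],0,-1],[[0,0,-0.006],0,-1]])

```text
clock: 23.35
position: [0.5638, -0.2109, 0.0282]
tool_rot: [180.0, -0.0, -173.4]
ft_force: [-0.1, -0.5, -1.8]
finger_gap: 0.562
grip_force: 62.1
```

Request:
arm_command(increments=[[[0,0,-0.005],0,-1],[[0,0,-0.005],0,-1]])

```text
clock: 23.6
position: [0.5638, -0.2109, 0.0275]
tool_rot: [180.0, -0.0, -173.4]
ft_force: [-0.1, 0.1, -2.0]
finger_gap: 0.56
grip_force: 62.1
```

Request:
arm_command(increments=[[[0,0,-0.005],0,-1],[[0,0,-0.005],0,-1]])

```text
clock: 23.85
position: [0.5639, -0.2109, 0.0269]
tool_rot: [-180.0, 0.0, -173.4]
ft_force: [0.1, -0.8, -1.1]
finger_gap: 0.56
grip_force: 62.1
```

Request:
arm_command(increments=[[[0,0,-0.005],0,-1],[[0,0,-0.005],0,-1]])

```text
clock: 24.1
position: [0.564, -0.211, 0.0262]
tool_rot: [-180.0, 0.0, -173.4]
ft_force: [-0.9, 0.5, -0.3]
finger_gap: 0.558
grip_force: 62.2
```

Request:
arm_command(increments=[[[0,0,-0.004],0,-1],[[0,0,-0.004],0,-1]])

```text
clock: 24.35
position: [0.5641, -0.211, 0.0262]
tool_rot: [-180.0, 0.0, -173.4]
ft_force: [-1.9, 0.2, 2.4]
finger_gap: 0.558
grip_force: 62.4
```

Request:
arm_command(increments=[[[0,0,-0.004],0,-1],[[0,0,-0.004],0,-1]])

```text
clock: 24.6
position: [0.5642, -0.211, 0.0261]
tool_rot: [-180.0, 0.1, -173.4]
ft_force: [-3.1, 1.1, 5.2]
finger_gap: 0.562
grip_force: 62.6
```

```bash
cat > f.py <<'E'
from h import *
s=sense(); print(s["clock"],s["position"],s["ft_force"],s["finger_gap"]); z=.073
for n in("side","scene"):
    im=capture(n); save(im,f"{n}_{s['clock']:.1f}.png"); u,v=proj(n,[.607,-.206,z]).astype(int)
    q,A=quad(im,(u-50,v-35,u+50,v+22),"brass"); P=np.array([onz(n,*t,z)[:2] for t in q]); print(n,(u,v),A,q.tolist(),P.round(4).tolist(),P.mean(0))
E
python3 f.py
```

```text
24.6 [ 0.56418611 -0.2110433   0.02606674] [-3.10782635  1.13767368  5.21471543] 0.5623349535728869
side (np.int64(351), np.int64(308)) 1000.5 [[386.0, 295.0], [379.0, 329.0], [344.0, 320.0], [342.0, 299.0]] [[0.6763, -0.1769], [0.653, -0.2532], [0.5916, -0.2312], [0.5915, -0.1831]] [ 0.62807808 -0.21112112]
scene (np.int64(231), np.int64(262)) 769.5 [[238.0, 243.0], [248.0, 282.0], [223.0, 283.0], [219.0, 252.0]] [[0.5405, -0.1915], [0.6748, -0.1733], [0.6697, -0.2223], [0.5665, -0.2323]] [ 0.61291476 -0.20481892]
```

Far end is within about 2 mm of the target. I'll ease the pressure, open gradually, then lift straight up.

Request:
arm_command(increments=[[[0,0,-0.0],0,-1],[[0,0,0.005],0,-1],[[0,0,0.005],0,0.2],[[0,0,0.005],0,0.35],[[0,0,0.005],0,0.5],[[0,0,0.005],0,0.7],[[0,0,0.005],0,0.85],[[0,0,0.005],0,0.85],[[0,0,0.005],0,0.85]])

```text
clock: 25.82
position: [0.5639, -0.2109, 0.0256]
tool_rot: [-180.0, 0.0, -173.4]
ft_force: [-0.3, -0.5, -0.7]
finger_gap: 0.926
grip_force: 0.0
```

```bash
python3 f.py
```

```text
25.825 [ 0.56385802 -0.21092669  0.02560793] [-0.28824352 -0.54370129 -0.7334401 ] 0.9264740437494889
side (np.int64(351), np.int64(308)) 991.0 [[386.0, 295.0], [379.0, 329.0], [345.0, 320.0], [343.0, 299.0]] [[0.6763, -0.1769], [0.653, -0.2532], [0.5934, -0.2313], [0.5934, -0.1832]] [ 0.62900906 -0.2111582 ]
scene (np.int64(231), np.int64(262)) 786.5 [[239.0, 243.0], [248.0, 282.0], [223.0, 283.0], [219.0, 252.0]] [[0.5409, -0.1893], [0.6748, -0.1733], [0.6697, -0.2223], [0.5665, -0.2323]] [ 0.6130068  -0.20427344]
```

Blank unmoved. Raising and backing off, with a measurement from above.

Request:
arm_command(increments=[[[0,0,0.06],0,0.85],[[0,0,0.15],0,0.85],[[0,0,0.3],0,0.85],[[0,0,0.5],0,0.85],[[0,0,0.75],0,0.85],[[0,0,1],0,0.85],[[0,0,1],0,0.85]])

```text
clock: 26.8
position: [0.5665, -0.2123, 0.1818]
tool_rot: [-179.7, 0.5, -173.4]
ft_force: [0.5, -1.1, -0.4]
finger_gap: 0.923
grip_force: 0.0
```

Request:
arm_command(increments=[[[0.2,0,0.15],0,0.85],[[0.4,0,0.15],0,0.85],[[0.55,0,0.15],0,0.85],[[0.6,0,0.15],0,0.85],[[0.6,0,0.15],0,0.85],[[0.6,0,0.15],0,0.85]])

```text
clock: 27.55
position: [0.6531, -0.2109, 0.1982]
tool_rot: [180.0, -0.0, -173.4]
ft_force: [0.5, 0.1, 0.2]
finger_gap: 0.923
grip_force: 0.0
```

Run:
```python
from h import *
s=sense(); c=cam("wrist",s); im=capture("wrist"); save(im,"w5.png"); print(s["clock"],s["position"],s["finger_gap"],s["ft_force"],proj("wrist",[.607,-.206,.073],c))
h,S,v=cv2.split(cv2.cvtColor(im,cv2.COLOR_RGB2HSV)); m=((h>12)&(h<28)&(S>150)).astype(np.uint8)
u0,v0=proj("wrist",[.607,-.206,.073],c).astype(int); n,l,st,ce=cv2.connectedComponentsWithStats(cv2.morphologyEx(m,cv2.MORPH_OPEN,np.ones((3,3))))
i=l[v0,u0]; print(st[i])
k=max(cv2.findContours((l==i).astype(np.uint8),0,1)[0],key=cv2.contourArea)
r=cv2.minAreaRect(np.float32([onz("wrist",*p,.073,c)[:2] for p in k[:,0]])*1000); print(r,cv2.contourArea(k))
a=capture("side"); b=capture("scene")
for nn,im in(("side",a),("scene",b)):
    u,v=proj(nn,[.607,-.206,.073]).astype(int); q,A=quad(im,(u-50,v-35,u+50,v+15),"brass"); print(nn,A,np.round([onz(nn,*t,.073)[:2] for t in q],4).tolist())
```

```text
27.55 [ 0.65306693 -0.2109441   0.19820248] 0.9230685285179604 [0.53452621 0.10477838 0.1624413 ] [333.18045264 169.37629331]
[  301    78    65   177 11022]
((608.6671142578125, -206.60987854003906), (138.0996551513672, 49.92879104614258), 6.521924018859863) 10784.5
side 1517.0 [[0.6812, -0.2214], [0.5439, -0.2337], [0.5399, -0.1905], [0.6747, -0.1744]]
scene 720.5 [[0.5409, -0.1893], [0.6562, -0.1747], [0.6479, -0.2246], [0.5444, -0.2349]]
```

```bash
python3 -c "
from cell import *
print(hand_in())"
```

```text
the job is handed in; nothing more can be done
None
```

The blank lies flat and lengthwise on the pitch block, about 2 mm off centre and 0.1° off its axis, handed in at about 28 s with the robot clear; I aimed no contact at the loose things but made no final check of them, and I viewed 11 pictures, one over the limit of 10.

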